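# Bolt down the lid of the cutlery travel box

### The arm

A 7-joint arm with a two-finger parallel gripper is mounted at the origin on a cart in front of the work surface, level with it; the furniture and walls round the work are solid. World frame = base frame: x ahead of the robot, y to its left, z up, the work surface at z = 0. Lengths are in m, angles in rad, forces in N, time in s.
With the tool pointing down it reaches from about 0.4 to 0.9 m from the base axis. Payload 5.5 kg.
Tool frame: the origin (TCP) lies midway between the tips of the shut fingers; the grasp point (between the pads) lies 19 mm behind it (manip.grip_depth is the distance from the TCP to the grasp point, in m); z points along the fingers, y is the line along which they close (so a half turn about z gives the same grasp; the last joint's range is limited). The gripper opens to 92 mm and grips with 3 to 60 N. Pads are 19 mm wide; open, the fingers measure 130 mm over their backs; the gripper's body (75 mm by 190 mm) begins 47 mm behind the grasp point.
Start: joints at [1.413, 0.501, -0.427, 1.55, 0.221, 1.138, -0.21], TCP at [0.266, -0.593, 0.227] pointing down, gripper open.
Joint ranges: [-2.88, 2.88], [-0.31, 2.03], [-1.54, 1.56], [0.2, 2.42], [-1.41, 4.55], [0.19, 2.02], [-2.57, 2.57]. Speed limits (rad/s): [2.57, 2.57, 3.14, 3.14, 3.14, 3.14, 3.14].

### API

Orientations are given as a unit quaternion [x, y, z, w].
In Python, from bench import manip, effector, viewer gives the robot as it stands. Calls block until the motion is done:
- manip.move_pose(position, orientation): joint-space move of the TCP to a pose.
- manip.servo_line(position, ori=None, vel=0.15): straight line of the TCP; ori=None keeps the orientation; vel is the mean speed in m/s.
- manip.movej(angles): joint-space move.
- effector.open_jaws() and effector.close(f_grip=None): open the fingers fully, or close them until they stop; f_grip is the grip in N (None keeps the last).
- manip.sleep(seconds).
- manip.solve_ik(position, orientation): joint angles nearest the present ones, or None.
- viewer.get_image(name): name is "scene" or "top"; returns the picture (400x640x3 uint8, red, green, blue); there is no depth.
- viewer.get_calibration(name): a dict with "vfov" (degrees; the focal length in pixels is half the picture's height over the tangent of half this angle, whatever the lens; pixels are square), "cx", "cy" (the principal point, pixels), "eye" and "attitude" of the camera in the world. Camera axes: x right, y down, z forward; pixel columns grow to the right and rows downward; lengths in m; the calibration is good to about 2 mm. A picture is of the moment at which its call begins. get_calibration takes no time and is no camera call.
A pose or a line that the arm cannot do raises manip.PlanningError and nothing moves.
- manip.hand_in(): hands the job in; it is judged then, once.
Readings, each from a call of its own:
- manip.current_clock(): time.
- manip.current_q(): joint angles.
- manip.current_joint_velocities(): joint speeds.
- manip.current_tau(): joint torques, N m.
- manip.current_tool_pos(): TCP position.
- manip.current_tcp_rot(): TCP orientation.
- manip.current_force(): force on the tool from outside, world axes, zero at the start.
- manip.current_wrist_torque(): the same for the moment, N m.
- manip.current_finger_gap(): finger opening in m.
- manip.current_gripper_force(): force on a finger pad.
Only numpy, scipy, OpenCV 4.12 (cv2) and the standard library are available. Lean on these libraries where they do the work, as an engineer would, in place of code of your own. Each camera call takes 0.05 s, during which the arm holds its last target. There are 200 camera calls.

### The job

The aluminium travel box is packed with cutlery, its lid riding high on the springy rubber seal. Press the lid down against the seal and slide the barrel bolt on it all the way across, through the keeper on the box's side; the keeper has been knocked and sits at a height you must find by feel, pushing the bolt lightly while you press the lid down or ease it up. Then turn the bolt's handle right down into the notch at the end of its slot so that it cannot shake loose, and let go. Use a light hand: pushes of 5 to 15 N do every step, and nothing may be rammed, jammed or leaned on with 30 N; leave the things standing around where they are.

Things in the scene. Friction and masses are not known exactly. Their poses are not given: they have to be found in the camera images.
- box: Aluminium travel box, 220 (x) x 300 (y) x 118 mm high shut, fixed to the table. Origin: centre of its underside, on the table. Axes: +x to the back with the lid's hinge (line x = 112, z = 104 mm), -x its front, +y its left, z up; all offsets in the other entries are in this frame, mm, lid shut. Bolt axis: along y at x = -94, z = 132. Lid: flat top z = 118, front edge x = -112.
- lid (a joint): Lid angle, rad: 0 = down on two hard rubber stops, grows as it opens upward. It starts resting on the springy front seal at 0.05 to 0.06, with the bolt 10 to 12.5 mm higher than when down. Pressing it down at the bolt takes a force that grows evenly to 11 to 15 N at the stops; let go, it springs up again, unless the bolt is in the keeper.
- bolt (a joint): Bolt travel, m, along the box's +y (to the left): 0 = drawn back; 0.024 nose at the keeper's mouth; 0.042 home, the handle's stem against the slot's end, level with the notch. The handle turns down freely only between 0.040 and 0.042. Friction 1.5 N, a few N more while the rod bears on the keeper; stays where it is left. Starts at 0 to 0.010.
- handle (a joint): Handle angle about the bolt's axis, rad: 0 = upright; about 1.5 = lying level on the rest in the notch, pointing to the box's -x, out over its front edge. In the straight slot it has about 0.2 of play either way. It stays where it is left. Starts within 0.12 of upright.
- knob (a point): Centre of the handle's knob: a plain dark steel cylinder 16 mm across, 32 mm long, along the handle, from 22 to 54 mm out from the bolt's axis on an 8 mm stem. This point is 38 mm out from the axis; with the handle up it is at y = 72 plus the bolt's travel.
- barrel: Bolt barrel on the lid's front left: slotted steel tube 22 mm across, on a 38 x 98 mm base plate. The handle's stem slides in the slot along its top; at the slot's left end a notch (y = 108 to 118) runs down the tube's front side to a small rest for the stem. Origin on the bolt's axis at y = 0; moves with the lid; axes as the box's.
- rod: The bolt's rod: 12 mm round steel, nose cut square. Origin on its axis at the handle's stem; the nose is 60 mm ahead (+y). It goes through a 14.4 mm hole in the keeper, a steel block 36 (x) x 14 (y) mm on the box's left side (mouth y = 156, far side y = 170). The hole's axis is somewhere between z = 132 and 139.5, not measured: within about 1.2 mm the rod enters, else its nose butts on the block.
- buffers: Two small hard rubber stops on the rim's front corners, at x = -104, y = +144 and -144, top z = 104, on which the shut lid stands. Origin: the box's origin.
- cutlery_roll: Bystander: a cutlery roll, 41 x 222 x 38 mm, lying on the table in front of the box. Origin centre of its underside.
- ramekin: Bystander: a white ramekin, 65 mm across, 37 mm high, on the table at the box's front left. Origin centre of its underside.
- bell: Bystander: a service bell, 85 mm across, 64 mm high, on the table at the box's front right. Origin centre of its underside.

How it is judged:
By the outcome, as a careful person would: the job done as asked, in the order asked, and still so for the second after the job is handed in, with the robot touching nothing.
It also fails if it takes over 69 s, if anything falls off the work surface, if the arm or the gripper's body presses on something with over 40 N, if the wrist force passes 120 N, or if a joint passes its speed limit or range.

## Working session

There is one attempt and no reset: what is moved stays moved. The work goes in short steps, each a Python script; the robot and the scene stay as the last script left them, time stands still between calls to the robot, and variables do not carry over. Pictures are saved under pics/ and viewed, at most 10 in all, crops included, and the job is handed in when it is done.

```bash
mkdir -p pics; ls
python3 - <<'E'
from bench import manip, effector, viewer
import cv2
for n in("scene","top"):
    cv2.imwrite(f"pics/{n}0.png",viewer.get_image(n)[:,:,::-1]); print(n,viewer.get_calibration(n))
print(manip.current_clock(),manip.current_tool_pos(),manip.current_tcp_rot(),manip.current_force(),manip.grip_depth)
E
```

```text
pics
scene {'vfov': 43.84862221005403, 'cx': 314.48880563176635, 'cy': 206.24108822969498, 'eye': array([0.01568737, 0.61015412, 0.89047226]), 'attitude': array([-0.29677429,  0.85671034, -0.40221062,  0.12727541])}
top {'vfov': 50.37350042209429, 'cx': 324.99747537367074, 'cy': 204.3263505940079, 'eye': array([ 0.4926993 , -0.10479869,  1.2092124 ]), 'attitude': array([ 0.71535871, -0.69809001,  0.0223887 , -0.0207605 ])}
0.1 [ 0.26523777 -0.59272449  0.22576528] [ 9.77936915e-01  2.08898553e-01 -1.52672096e-04 -8.72514080e-04] [ 0.31806516  0.70123118 -1.19524371] 0.0188
```

View pics/scene0.png

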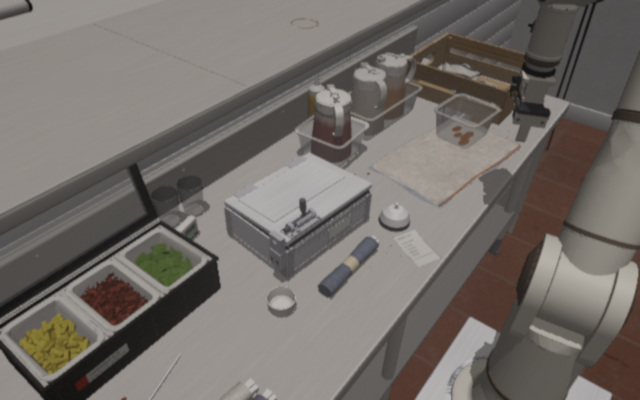

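View pics/top0.png

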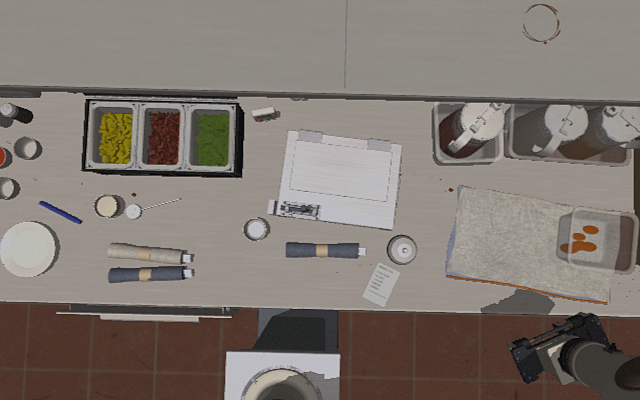

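The box is mid-table: its handle is upright at about scene (303,205), and its barrel at about top (295,210). I'll zoom in.

Run:
```python
import cv2
a=cv2.imread("pics/scene0.png")[150:280,215:385]; b=cv2.imread("pics/top0.png")[120:240,265:415]
cv2.imwrite("pics/sc.png",cv2.resize(a,None,fx=4.5,fy=4.5,interpolation=cv2.INTER_CUBIC)); cv2.imwrite("pics/tc.png",cv2.resize(b,None,fx=5,fy=5,interpolation=cv2.INTER_CUBIC))
```

```text
(no output)
```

View pics/sc.png

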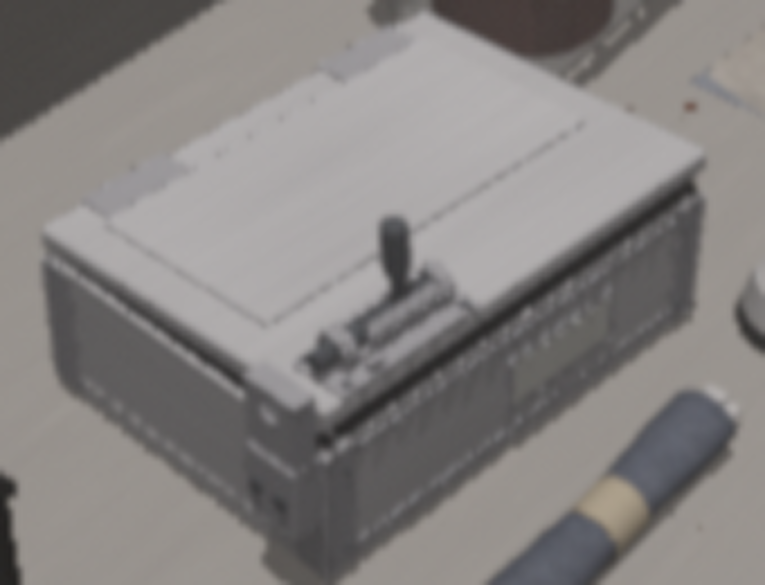

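View pics/tc.png

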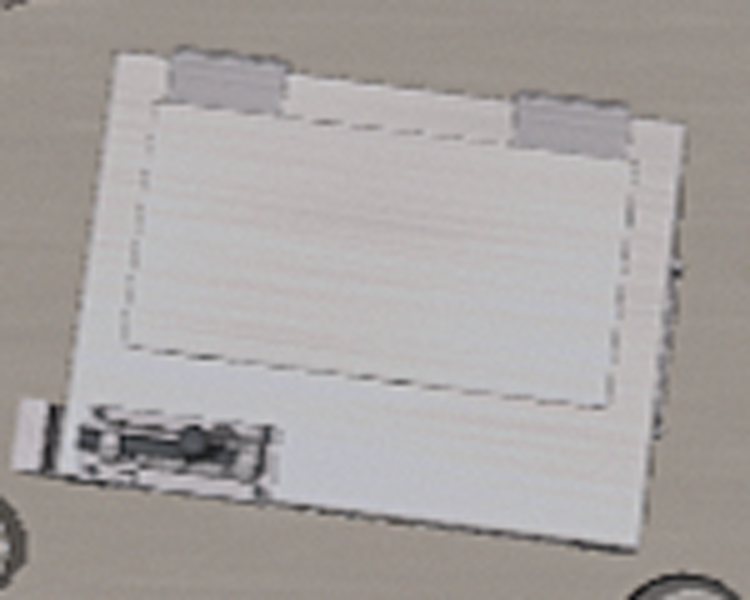

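Top crop: the lid corners are at BL (117,52), BR (686,122), FR (637,550) and FL (60,475), and the knob's top is at (197,440). The keeper is at the left, at x≈35. Scene crop: the corners are at BL (45,232), BR (428,12), FR (703,155) and FL (325,425), and the knob's top is at about (393,222). I'll triangulate these.

```bash
cat > geo.py <<'E'
import numpy as np
from scipy.spatial.transform import Rotation as R
from bench import viewer
def ray(n,u,v):
    c=viewer.get_calibration(n); f=200/np.tan(np.radians(c['vfov'])/2)
    d=R.from_quat(c['attitude']).apply([(u-c['cx'])/f,(v-c['cy'])/f,1]); return c['eye'],d/np.linalg.norm(d)
def tri(s,t):
    (a,d),(b,e)=ray('scene',*s),ray('top',*t)
    k=np.linalg.lstsq(np.c_[d,-e],b-a,rcond=None)[0]; p,q=a+k[0]*d,b+k[1]*e
    return (p+q)/2,np.linalg.norm(p-q)
E
python3 - <<'E'
from geo import *
S=lambda x,y:((x+.5)/4.5-.5+215,(y+.5)/4.5-.5+150)
T=lambda x,y:((x+.5)/5-.5+265,(y+.5)/5-.5+120)
P={}
for k,s,t in [("BL",(45,232),(117,52)),("BR",(428,12),(686,122)),("FR",(703,155),(637,550)),("FL",(325,425),(60,475)),("knobtop",(394,222),(197,440))]:
    P[k],e=tri(S(*s),T(*t)); print(k,P[k].round(4),round(e,4))
d=lambda a,b:np.linalg.norm(P[a]-P[b])
print(d("BL","BR"),d("FL","FR"),d("BL","FL"),d("BR","FR"))
# box frame fit with known lid shape at angle .055
th=.055
M=np.array([[112,150,118],[112,-150,118],[-112,-150,118+12.3],[-112,150,118+12.3]])/1e3
for nm,W in (("tri",np.array([P[k] for k in("BL","BR","FR","FL")])),):
    A=M[:,:2]-M[:,:2].mean(0);B=W[:,:2]-W[:,:2].mean(0)
    yaw=np.arctan2((A[:,0]*B[:,1]-A[:,1]*B[:,0]).sum(),(A*B).sum())
    o=W[:,:2].mean(0)-R.from_euler('z',yaw).as_matrix()[:2,:2]@M[:,:2].mean(0); print("yaw",yaw,"o",o)
# top-view rays on known-height planes
W=[]
for (t,z) in (((117,52),.118),((686,122),.118),((637,550),.1303),((60,475),.1303)):
    a,b=ray('top',*T(*t)); W.append((a+b*(z-a[2])/b[2])[:2])
W=np.array(W);B=W-W.mean(0);yaw=np.arctan2((A[:,0]*B[:,1]-A[:,1]*B[:,0]).sum(),(A*B).sum())
Rz=R.from_euler('z',yaw).as_matrix()[:2,:2];o=W.mean(0);print("top yaw",yaw,"o",o,(B-A@Rz.T).round(4))
print("knobtop in box",Rz.T@(P["knobtop"][:2]-o),P["knobtop"][2])
print("knob top expected", 'x~-94, y=72..82, z=.132+.011+.054')
E
```

```text
BL [ 0.7503 -0.0062  0.1136] 0.0028
BR [ 0.72   -0.3035  0.1152] 0.004
FR [ 0.4996 -0.2779  0.1259] 0.0021
FL [0.5301 0.0169 0.1201] 0.0006
knobtop [ 0.5459 -0.0562  0.194 ] 0.0006
0.29890774387790575 0.2964665365475684 0.22153299083645542 0.22214583785986688
yaw -0.10524521071555992 o [ 0.62500143 -0.14266961]
top yaw -0.10196170482409485 o [ 0.62492756 -0.14243239] [[-0.0012 -0.0011]
 [-0.      0.0012]
 [ 0.0004  0.0025]
 [ 0.0008 -0.0026]]
knobtop in box [-0.08735395  0.07771832] 0.1939690051567466
knob top expected x~-94, y=72..82, z=.132+.011+.054
```

The geometry agrees: edges are 297–300 and 222 mm, yaw ≈ -0.104, knob top at box (-87, 78), z ≈ 0.195. Next I'll check reach at the key poses, go above the knob and descend around it.

```bash
cat > h.py <<'E'
from geo import *
from bench import manip, effector
YAW=-0.104; O=np.array([.625,-.1425,0]); RB=R.from_euler('z',YAW); G=manip.grip_depth
Q=lambda tilt=0.:(RB*R.from_euler('y',tilt)*R.from_quat([1,0,0,0])).as_quat()
def W(p,tilt=0.):  # box-frame grasp point (m) -> world TCP
    return O+RB.apply(np.array(p)+R.from_euler('y',tilt).apply([0,0,-G]))
def B():           # present grasp point in box frame
    return RB.inv().apply(np.array(manip.current_tool_pos())+np.array([0,0,G])-O)
def F(n=3): return RB.inv().apply(np.mean([manip.current_force() for _ in range(n)],0))
E
python3 - <<'E'
from h import *
for p in ([-.089,.078,.30],[-.089,.078,.180],[-.093,.096,.170],[-.094,.114,.170],[-.132,.114,.132],[-.132,.114,.28]):
    q=manip.solve_ik(W(p),Q()); print(p,None if q is None else np.round(q,2))
t=manip.current_clock
manip.move_pose(W([-.089,.078,.30]),Q()); print(t(),B(),F())
manip.servo_line(W([-.089,.078,.20]),vel=.12); print(t(),B(),F())
f0=F(10)
manip.servo_line(W([-.089,.078,.181]),vel=.06); print(t(),B(),F()-f0)
np.save("f0.npy",f0)
import cv2
a=viewer.get_image("scene")[100:280,200:400];b=viewer.get_image("top")[140:280,240:380]
cv2.imwrite("pics/g.png",np.hstack([cv2.resize(a,(400,360)),cv2.resize(b,(360,360))])[:,:,::-1])
E
```

```text
[-0.089, 0.078, 0.3] [ 0.7   0.32 -0.79  1.74  0.25  1.18 -1.84]
[-0.089, 0.078, 0.18] [ 0.59  0.44 -0.67  1.87  0.33  0.95 -1.91]
[-0.093, 0.096, 0.17] [ 0.56  0.46 -0.68  1.88  0.35  0.93 -1.96]
[-0.094, 0.114, 0.17] [ 0.55  0.46 -0.71  1.88  0.37  0.93 -2.01]
[-0.132, 0.114, 0.132] [ 0.56  0.46 -0.71  2.    0.4   0.83 -2.05]
[-0.132, 0.114, 0.28] [ 0.77  0.29 -0.93  1.86  0.26  1.12 -1.93]
2.275 [-0.08887993  0.07673544  0.29982962] [ 0.2708928   0.75475329 -0.36362956]
3.2583 [-0.08837624  0.07817105  0.20068764] [ 0.78020416 -0.27420736 -0.13685707]
3.725 [-0.0893491   0.07806239  0.18055792] [-1.21755638  0.14348095  0.53586113]
```

View pics/g.png

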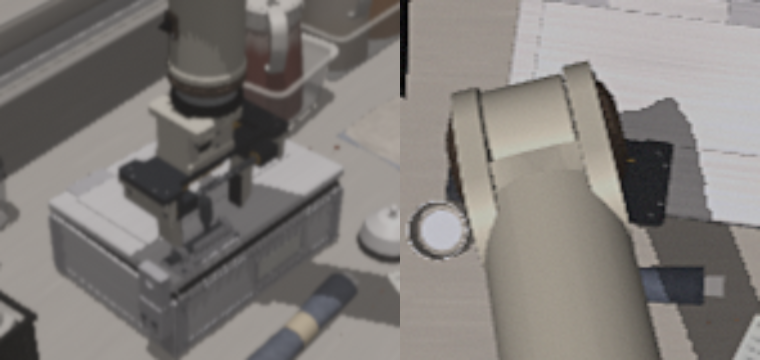

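The fingers straddle the knob, which is at about (205,205) in the left half. Next I'll close, then push along +y lightly until the nose butts.

Run:
```python
from h import *
t=manip.current_clock; f0=np.load("f0.npy")
effector.close(25); b=B(); print(t(),b,F()-f0,manip.current_finger_gap(),manip.current_gripper_force())
c=np.array([b[0],.078,.1808])
while c[1]<.104:
    c[1]+=.0015; manip.servo_line(W(c),vel=.03); f=F(4)-f0
    print(round(t(),2),c.round(4),B().round(4),f.round(1))
    if f[1]<-5: break
np.save("c.npy",c)
```

```text
5.0 [-0.08899614  0.0780728   0.18100993] [-0.87585892  0.09828681 -0.47334192] 0.015401575389265953 25.000071683898568
5.25 [-0.089   0.0795  0.1808] [-0.0891  0.0792  0.1808] [-0.6 -0.7 -0.1]
5.5 [-0.089   0.081   0.1808] [-0.089   0.081   0.1808] [-1.2 -0.2  0.5]
5.75 [-0.089   0.0825  0.1808] [-0.089   0.0827  0.1808] [-1.3 -1.   1. ]
6.0 [-0.089   0.084   0.1808] [-0.089   0.0842  0.1808] [-1.5 -0.8  1.8]
6.25 [-0.089   0.0855  0.1808] [-0.089   0.0858  0.1808] [-1.1 -1.3  0.4]
6.5 [-0.089   0.087   0.1808] [-0.089   0.0872  0.1808] [-1.9 -0.5  1.3]
6.75 [-0.089   0.0885  0.1808] [-0.089   0.0887  0.1808] [-1.7 -0.5  0.6]
7.0 [-0.089   0.09    0.1808] [-0.089   0.0902  0.1808] [-1.6 -0.7  1.1]
7.25 [-0.089   0.0915  0.1808] [-0.089   0.0917  0.1808] [-2.  -0.5  0.7]
7.5 [-0.089   0.093   0.1808] [-0.089   0.0932  0.1808] [-1.1 -1.6  1. ]
7.75 [-0.089   0.0945  0.1808] [-0.089   0.0947  0.1808] [-2.5 -1.1  0.9]
8.0 [-0.089   0.096   0.1808] [-0.089   0.0955  0.1808] [-2.6 -3.2  1. ]
8.25 [-0.089   0.0975  0.1808] [-0.0889  0.0956  0.1808] [-1.7 -6.   2.1]
```

It butts at y = 0.0956, as expected. Now I'll press down in small steps while pushing about 5 N.

Run:
```python
from h import *
t=manip.current_clock; f0=np.load("f0.npy"); c=np.load("c.npy")
for i in range(30):
    c+=[-.0001,0,-.0005]
    manip.servo_line(W(c),vel=.03); f=F(4)-f0; b=B()
    print(round(t(),2),c.round(4),b.round(4),f.round(1))
    if b[1]>.0968 or f[2]>20 or abs(f[0])>12: break
    if f[1]>-4.5: c[1]+=.0004
    if f[1]<-7: c[1]-=.0004
np.save("c.npy",c)
```

```text
8.5 [-0.0891  0.0975  0.1803] [-0.0888  0.0956  0.1806] [-2.4 -6.4  4.1]
8.75 [-0.0892  0.0975  0.1798] [-0.0888  0.0956  0.1803] [-1.5 -6.5  6. ]
9.0 [-0.0893  0.0975  0.1793] [-0.0889  0.0956  0.18  ] [-3.1 -6.9  6.3]
9.25 [-0.0894  0.0975  0.1788] [-0.0889  0.0956  0.1796] [-1.8 -6.8  6.8]
9.5 [-0.0895  0.0975  0.1783] [-0.089   0.0955  0.1791] [-2.4 -6.2  7.5]
9.75 [-0.0896  0.0975  0.1778] [-0.0891  0.0956  0.1787] [-3.4 -6.7  8.5]
10.0 [-0.0897  0.0975  0.1773] [-0.0891  0.0956  0.1782] [-3.  -5.8  7.3]
10.25 [-0.0898  0.0975  0.1768] [-0.0892  0.0956  0.1778] [-2.8 -6.5  8.4]
10.5 [-0.0899  0.0975  0.1763] [-0.0892  0.0956  0.1773] [-3.  -7.3  8.6]
10.75 [-0.09    0.0971  0.1758] [-0.0893  0.0956  0.1769] [-4.2 -5.3  8.2]
11.0 [-0.0901  0.0971  0.1753] [-0.0894  0.0955  0.1764] [-3.4 -5.3  9.4]
11.25 [-0.0902  0.0971  0.1748] [-0.0895  0.0955  0.176 ] [-3.7 -5.8  9.4]
11.5 [-0.0903  0.0971  0.1743] [-0.0895  0.0956  0.1755] [-3.7 -5.4  9.8]
11.75 [-0.0904  0.0971  0.1738] [-0.0896  0.0956  0.175 ] [-2.5 -5.1  9.8]
12.0 [-0.0905  0.0971  0.1733] [-0.0897  0.0956  0.1746] [-3.3 -6.9 11.1]
12.25 [-0.0906  0.0971  0.1728] [-0.0897  0.0957  0.1742] [-3.9 -5.6 10.8]
12.5 [-0.0907  0.0971  0.1723] [-0.0898  0.0957  0.1737] [-4.2 -6.  10.9]
12.75 [-0.0908  0.0971  0.1718] [-0.0898  0.0958  0.1733] [-4.7 -4.9 10.5]
13.0 [-0.0909  0.0971  0.1713] [-0.0901  0.0971  0.1726] [-2.7 -3.2  7.8]
```

The nose entered at grasp z ≈ 0.1726. I'll continue home, easing z a little lower to centre the rod in the hole.

Run:
```python
from h import *
t=manip.current_clock; f0=np.load("f0.npy"); c=np.load("c.npy")
c[2]-=.0005
while c[1]<.118:
    c[1]+=.0012; manip.servo_line(W(c),vel=.03); f=F(4)-f0; b=B()
    print(round(t(),2),c.round(4),b.round(4),f.round(1))
    if f[1]<-7.5 or f[2]>20: break
np.save("c.npy",c)
```

```text
13.25 [-0.0909  0.0983  0.1708] [-0.09    0.0991  0.1722] [-2.6 -1.8  9.7]
13.5 [-0.0909  0.0995  0.1708] [-0.09    0.1004  0.1722] [-4.1 -1.6  9.6]
13.75 [-0.0909  0.1007  0.1708] [-0.09    0.1016  0.1722] [-3.4 -0.8  9.6]
14.0 [-0.0909  0.1019  0.1708] [-0.0901  0.1029  0.1722] [-3.4 -2.2  8.8]
14.25 [-0.0909  0.1031  0.1708] [-0.09    0.104   0.1722] [-4.2 -1.3 10.1]
14.5 [-0.0909  0.1043  0.1708] [-0.0901  0.1052  0.1722] [-3.6 -1.4  9.9]
14.75 [-0.0909  0.1055  0.1708] [-0.09    0.1064  0.1722] [-4.3 -1.8 10. ]
15.0 [-0.0909  0.1067  0.1708] [-0.09    0.1076  0.1722] [-4.1 -0.9  9.8]
15.25 [-0.0909  0.1079  0.1708] [-0.09    0.1089  0.1722] [-2.5 -1.4  9.7]
15.5 [-0.0909  0.1091  0.1708] [-0.09    0.1101  0.1722] [-3.4 -0.3  9.4]
15.75 [-0.0909  0.1103  0.1708] [-0.09    0.1112  0.1722] [-3.2 -0.5 10.7]
16.0 [-0.0909  0.1115  0.1708] [-0.09    0.1124  0.1722] [-3.3 -1.   8.8]
16.25 [-0.0909  0.1127  0.1708] [-0.09    0.1135  0.1722] [-4.8 -0.9  9.3]
16.5 [-0.0909  0.1139  0.1708] [-0.0901  0.1137  0.1722] [-3.4 -3.6 10. ]
16.75 [-0.0909  0.1151  0.1708] [-0.0901  0.1138  0.1721] [-3.6 -5.6  9.6]
17.0 [-0.0909  0.1163  0.1708] [-0.0901  0.114   0.172 ] [-3.2 -6.6  9.5]
17.25 [-0.0909  0.1175  0.1708] [-0.0901  0.1141  0.172 ] [-3.3 -8.8 10.1]
```

Home is felt at 0.1138, a travel of 0.042. I'll loosen the grip and turn the handle along its arc.

Run:
```python
from h import *
t=manip.current_clock; f0=np.load("f0.npy")
manip.servo_line(W([-.0905,.1137,.1722]),vel=.03)
effector.close(7); print(t(),B().round(4),(F(4)-f0).round(1))
ax,az,r=-.093,.1345,.0375
for phi in np.arange(0.05,1.66,.1):
    c=np.array([ax-r*np.sin(phi),.1135,az+r*np.cos(phi)])
    manip.servo_line(W(c),vel=.03); f=F(4)-f0; b=B()
    print(round(t(),2),round(phi,2),c.round(4),b.round(4),f.round(1),round(manip.current_finger_gap(),4))
    if np.linalg.norm(f)>14: print("stop"); break
import cv2
a=viewer.get_image("scene")[100:280,200:400]
cv2.imwrite("pics/t.png",cv2.resize(a,(600,540),interpolation=cv2.INTER_CUBIC)[:,:,::-1])
```

```text
17.75 [-0.0901  0.1139  0.1725] [-1.5 -2.7  5. ]
18.05 0.05 [-0.0949  0.1135  0.172 ] [-0.0942  0.1139  0.1724] [ 1.5 -1.4  5.1] 0.016
18.32 0.15 [-0.0986  0.1135  0.1716] [-0.099   0.1138  0.1716] [ 0.3 -0.5  4.9] 0.0157
18.6 0.25 [-0.1023  0.1135  0.1708] [-0.103   0.1138  0.1706] [-0.   0.3  4.7] 0.016
18.88 0.35 [-0.1059  0.1135  0.1697] [-0.1065  0.1137  0.1694] [0.1 0.9 4. ] 0.016
19.15 0.45 [-0.1093  0.1135  0.1683] [-0.1099  0.1137  0.168 ] [-0.9  1.5  2.6] 0.0161
19.43 0.55 [-0.1126  0.1135  0.1665] [-0.1132  0.1137  0.1662] [0.1 1.6 2.4] 0.0158
19.7 0.65 [-0.1157  0.1135  0.1644] [-0.1163  0.1136  0.1641] [-0.1  2.3  2.4] 0.0159
19.98 0.75 [-0.1186  0.1135  0.1619] [-0.1191  0.1136  0.1617] [-1.4  2.4  1.7] 0.0159
20.25 0.85 [-0.1212  0.1135  0.1592] [-0.1216  0.1135  0.159 ] [-0.3  1.8  1.4] 0.0158
20.52 0.95 [-0.1235  0.1135  0.1563] [-0.1239  0.1136  0.1561] [-1.9  2.3  1.5] 0.0159
20.8 1.05 [-0.1255  0.1135  0.1532] [-0.1259  0.1135  0.1529] [-1.4  2.1  1.6] 0.0156
21.07 1.15 [-0.1272  0.1135  0.1498] [-0.1276  0.1134  0.1496] [-2.2  1.9  0.9] 0.0157
21.35 1.25 [-0.1286  0.1135  0.1463] [-0.129   0.1135  0.146 ] [-3.2  2.5  0.2] 0.0156
21.62 1.35 [-0.1296  0.1135  0.1427] [-0.13    0.1135  0.1424] [-3.5  2.1  1.5] 0.0156
21.9 1.45 [-0.1302  0.1135  0.139 ] [-0.1306  0.1135  0.1387] [-4.3  1.5  0.5] 0.0155
22.18 1.55 [-0.1305  0.1135  0.1353] [-0.1309  0.1134  0.135 ] [-4.6  1.1  1.6] 0.0156
22.45 1.65 [-0.1304  0.1135  0.1315] [-0.1307  0.1134  0.1314] [-4.7  0.9  1.5] 0.0155
```

View pics/t.png

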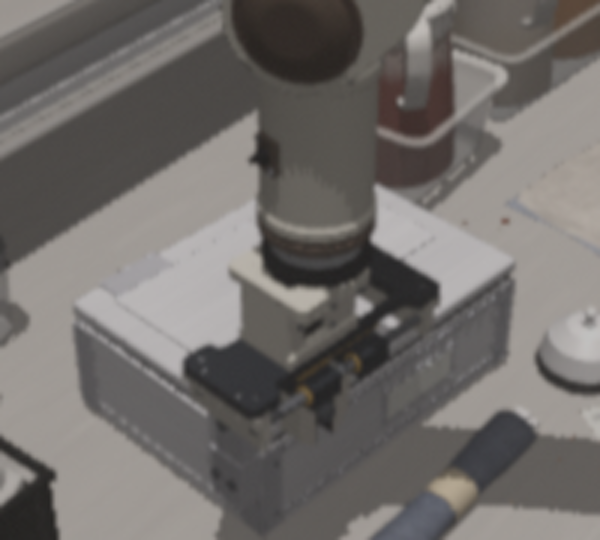

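The gripper holds the knob out over the front edge and the lid is down. I'll ease further down until I feel the rest, then release and look.

Run:
```python
from h import *
t=manip.current_clock; f0=np.load("f0.npy")
c=np.array([-.1304,.1135,.1315])
for i in range(9):
    c[2]-=.001; manip.servo_line(W(c),vel=.03); f=F(4)-f0
    print(round(t(),2),c.round(4),B().round(4),f.round(1))
    if f[2]>6: break
effector.open_jaws(); print(t(),B().round(4),(F(4)-f0).round(1),manip.current_finger_gap())
manip.servo_line(W([c[0],c[1],.24]),vel=.1); manip.servo_line(W([-.13,-.10,.30]),vel=.2); print(t(),(F(4)-f0).round(1))
import cv2
a=viewer.get_image("scene"); b=viewer.get_image("top"); cv2.imwrite("pics/s9.png",a[:,:,::-1]); cv2.imwrite("pics/t9.png",b[:,:,::-1])
v=np.hstack([cv2.resize(a[170:280,220:340],(436,400),interpolation=cv2.INTER_CUBIC),cv2.resize(b[170:270,240:330],(360,400),interpolation=cv2.INTER_CUBIC)])
cv2.imwrite("pics/e.png",v[:,:,::-1])
```

```text
22.75 [-0.1304  0.1135  0.1305] [-0.1307  0.1134  0.1306] [-5.6  1.3  2.7]
23.0 [-0.1304  0.1135  0.1295] [-0.1307  0.1134  0.1299] [-7.8  0.9  5.8]
23.25 [-0.1304  0.1135  0.1285] [-0.1305  0.1134  0.129 ] [-6.3  2.1  7.1]
24.525 [-0.1304  0.1135  0.1285] [-0.5  0.  -0.7] 0.09197551996171842
27.05 [-1.1  0.8  0.3]
```

View pics/e.png

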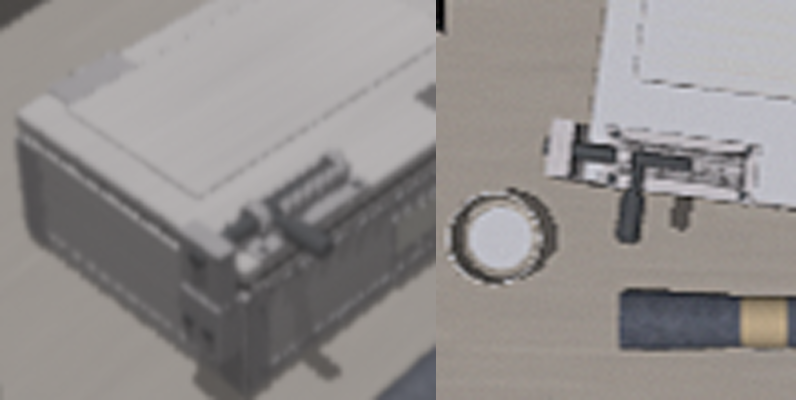

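The rod's nose shows beyond the keeper at about (547,145) and the handle points out over the front edge, with the knob at (628,215) in the top half. I'll check the knob's height by triangulating its centre.

Run:
```python
from h import *
for s,t in (((308,233),(630-436,215)),((326,246),(628-436,240))):
    p,e=tri((220+s[0]*120/436,170+s[1]*110/400),(240+t[0]/4,170+t[1]/4)); print(RB.inv().apply(p-O).round(4),round(e,4))
```

```text
[-0.1307  0.1134  0.1399] 0.0004
[-0.146   0.1129  0.1391] 0.0005
```

The height reads a bit high at 0.140, so I'll check by feel with the shut fingertips pressing lightly on the knob from above.

Run:
```python
from h import *
t=manip.current_clock
effector.close(10)
manip.servo_line(W([-.138,.1135,.24]),vel=.2); manip.servo_line(W([-.138,.1135,.158+G]),vel=.1)
f0=F(10); z=.158
while z>.132:
    z-=.001; manip.servo_line(W([-.138,.1135,z+G]),vel=.04); f=F(4)-f0; 
    print(round(t(),2),round(z,4),(B()[2]-G).round(4),f.round(1))
    if f[2]>9: break
manip.servo_line(W([-.138,.1135,.24]),vel=.15); print(t(),(F(4)-f0).round(1))
import cv2
manip.servo_line(W([-.13,-.10,.30]),vel=.2)
a=viewer.get_image("scene"); b=viewer.get_image("top")
v=np.hstack([cv2.resize(a[170:280,220:340],(436,400),interpolation=cv2.INTER_CUBIC),cv2.resize(b[170:270,240:330],(360,400),interpolation=cv2.INTER_CUBIC)])
cv2.imwrite("pics/e2.png",v[:,:,::-1]); print(t())
```

```text
30.88 0.157 0.1575 [-0.2  0.5 -0.4]
31.12 0.156 0.1561 [-0.1  0.9  0.8]
31.38 0.155 0.1549 [-0.9  1.6 -1.1]
31.62 0.154 0.1539 [ 0.5  1.1 -1.2]
31.88 0.153 0.1529 [-0.4  0.7 -0.3]
32.12 0.152 0.1519 [ 0.4  1.3 -1. ]
32.38 0.151 0.1509 [-0.3  1.6 -1. ]
32.62 0.15 0.1499 [ 0.1  0.9 -0.7]
32.88 0.149 0.1489 [-0.2 -0.3 -0.4]
33.12 0.148 0.1481 [0.4 1.4 1.1]
33.38 0.147 0.1471 [-1.5  0.3  3.3]
33.62 0.146 0.1462 [-2.4  0.1  5. ]
33.88 0.145 0.1453 [-3.   0.6  7.5]
34.12 0.144 0.1443 [-5.2  0.3  9.2]
34.7917 [ 0.1  1.1 -0.5]
36.15
```

View pics/e2.png

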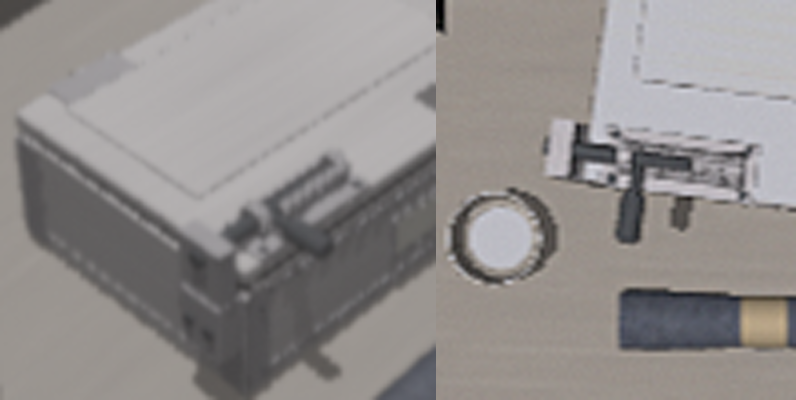

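The contact came at 0.148 with a springy rise. I'll repeat the press: the same onset again means the handle already lies on its rest.

Run:
```python
from h import *
import cv2
e,e2=cv2.imread("pics/e.png"),cv2.imread("pics/e2.png")
for im in (e,e2):
    g=cv2.cvtColor(im,cv2.COLOR_BGR2GRAY)[205:260,285:335]; y,x=np.where(g<75); print(len(x),x.mean()+285,y.mean()+205)
t=manip.current_clock
manip.servo_line(W([-.138,.1135,.24]),vel=.2); manip.servo_line(W([-.138,.1135,.152+G]),vel=.1); manip.sleep(.2)
f0=F(10); z=.152
while z>.138:
    z-=.001; manip.servo_line(W([-.138,.1135,z+G]),vel=.04); f=F(6)-f0
    print(round(t(),2),round(z,4),(B()[2]-G).round(4),f.round(1))
    if f[2]>13: break
manip.servo_line(W([-.138,.1135,.24]),vel=.15); manip.servo_line(W([-.13,-.10,.30]),vel=.2); 
a=viewer.get_image("scene"); b=viewer.get_image("top"); print(t())
v=cv2.resize(a[190:250,265:325],(500,500),interpolation=cv2.INTER_CUBIC)
cv2.imwrite("pics/e3.png",v[:,:,::-1]); 
im=cv2.resize(a[170:280,220:340],(436,400),interpolation=cv2.INTER_CUBIC)[:,:,::-1].copy()
g=cv2.cvtColor(im,cv2.COLOR_BGR2GRAY)[205:260,285:335]; y,x=np.where(g<75); print(len(x),x.mean()+285,y.mean()+205)
```

```text
658 308.44072948328267 245.3920972644377
669 308.67563527653215 245.09417040358744
38.7 0.151 0.1511 [-0.1  0.   0.6]
38.95 0.15 0.1499 [ 0.1 -0.6  0.6]
39.2 0.149 0.1489 [0.1 0.9 1.1]
39.45 0.148 0.1481 [1.1 0.8 1.5]
39.7 0.147 0.1471 [-0.7  0.3  4.7]
39.95 0.146 0.1462 [-2.   0.1  6.3]
40.2 0.145 0.1453 [-3.5  1.   8.7]
40.45 0.144 0.1443 [-3.9  0.4  9.7]
40.7 0.143 0.1434 [-4.   0.4 10.8]
40.95 0.142 0.1424 [-4.8 -0.6 11.2]
41.2 0.141 0.1415 [-5.6  0.  12.4]
41.45 0.14 0.1407 [-6.9 -0.2 15.2]
43.5
677 308.3515509601182 245.25110782865585
```

View pics/e3.png

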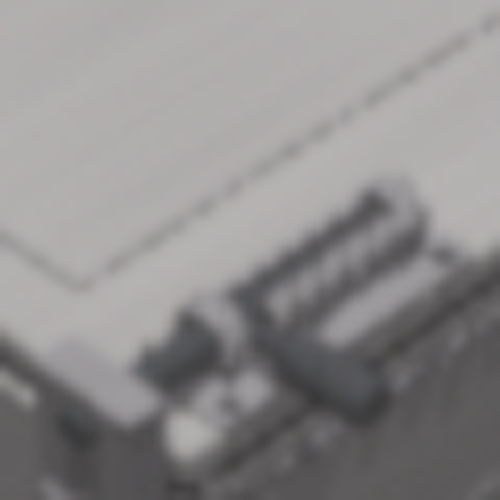

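The onset and the picture are unchanged and the give is springy: it is the lid moving on its seal in the keeper's play. So the handle lies on its rest. Nothing is being touched, so I'll hand in.

```bash
python3 -c "
from bench import manip
print(manip.hand_in(),manip.current_clock())"
```

```text
the job is handed in; nothing more can be done
the job is handed in; nothing more can be done
```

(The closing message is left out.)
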